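# Lock a flat-pack desk caddy with its cam driver and load it

### The job

Put the flat-pack desk caddy together: slide its tray along the rails up against the rubber buffers of the deck, then, with the orange cam driver from its stand, turn both cams clockwise as far as they go so that they draw the tray in tight. Put the driver back upright in its stand and leave every card case and memory stick that lies to the right of the caddy inside the tray, without shifting the ear bud case or the screw tin.

Things in the scene. Friction and masses are not known exactly. Their poses are not given: they have to be found in the camera images.
- caddy: The fixed caddy lying flat on the desk: plywood plate 156 mm (x) by 265 mm (y, from -185 to 80), 8 mm thick. Origin at desk height under the joint line between tray and deck; +y points from tray to deck (roughly away from the robot), +x to the robot's right. Its two cams are at y = 36 mm, x = -42 (cam_a, the left one) and x = +42 mm (cam_b, the right one)
- deck_top (a point): Centre of the top of the white deck, 42 mm above the desk. The deck measures 150 x 75 mm (x, y) and starts at caddy y = 0, where two black spring buffers stand 4 mm out of its face towards the tray. The cams lie in round pockets in its top, 43 mm wide
- loudspeaker (a point): Top centre of a tall dark loudspeaker, 0.31 m high, a fixed obstacle to the robot's left: it fills about x 0.20 to 0.50, y -0.01 to 0.26 m. A monitor's screen (0.23 to 0.61 m high) stands behind it, from x = 0.45 on, y over 0.07 m. If the arm starts left of the loudspeaker, first draw in towards the robot while rising, and pass above the loudspeaker close to the robot
- tray (a joint): Travel of the tray along caddy +y, m: 0 to 0.02 at the start, 0.055 = tight against the deck. Slides with about 1.5 N up to 0.051, where it meets the spring buffers (5 N at touch, 9 N at 0.055); pushed farther and let go it springs back to about 0.051. The cams catch the tray's bolt heads only from 0.049 on; a cam turned before that bars its bolt's way
- tray_floor (a point): Centre of the tray's inner floor, 16 mm above the desk; axes as the caddy's. Open wooden tray, outside 150 x 125 mm (x, y), inside 140 x 115 mm, walls 5 mm thick, rim 41 mm above the desk; moves with the tray
- tray_handle (a point): Top centre of the blue upright grip outside the tray's right (+x) wall, 70 mm above the desk: 14 mm wide along caddy y (pinch it so), 18 mm along x, its free part rising from 41 to 70 mm; 8.5 mm outside the tray wall. Moves with the tray
- cam_a_turn (a joint): Angle of the left cam, rad: 0 to 0.1 at the start, grows clockwise seen from above, end stop at 1.5. From 0.5 on it takes up the bolt head, from about 1.2 on the tray is in and it holds by itself. Turning takes up to about 0.2 N m
- cam_b_turn (a joint): Angle of the right cam, as cam_a_turn
- cam_a: The visible left cam: dark disc 39 mm across with two brass lands; turns with cam_a_turn. Its x axis lies along the slot between the lands (parallel to caddy x when cam_a_turn = 0). Origin on its axis 28 mm above the desk
- cam_b: The same of the right cam
- cam_a_slot (a point): Mouth of cam_a's slot on the cam axis, 41 mm above the desk. Slot 7.5 mm wide, 8 mm deep, 26 mm long along x of cam_a
- cam_b_slot (a point): The same of cam_b
- cam_driver: Stubby screwdriver, 80 g, standing point down in its stand. Origin at the middle of the blade's tip, z up along the handle. Flat blade 16 mm wide (x) and 4.5 mm thick (y); shank 10 mm across; black collar 33 mm across at 44 to 49 mm; orange handle from 49 to 109 mm, 26 mm (x) by 20 mm (y), with flat sides to grip across y
- driver_collar (a point): Centre of the underside of the driver's collar, which rests on the stand; 44 mm above the blade's tip
- driver_stand: Dark wooden block 64 x 64 x 48 mm, fixed, with an upright round hole 25 mm wide right through. Origin at the centre of its underside on the desk
- stand_top (a point): Centre of the hole's mouth at the top of the stand, 48 mm above the desk
- card_case: Blue and grey memory card case 42 x 58 x 11 mm (x, y, z), origin at the centre of its underside; may be absent
- usb_stick_1: Black memory stick 54 x 18 x 9 mm, origin at the centre of its underside, plug to its -x: body from x = -13 to 27 mm, plug 12 mm wide; may be absent
- usb_stick_2: Orange memory stick, same shape; may be absent
- earbud_case: Grey ear bud case 23 x 60 x 45 mm standing left of the deck; leave it alone
- screw_tin: Round white tin with a red label, 54 mm across, 23 mm high, beyond the driver stand; leave it alone

How it is judged:
By the outcome, as a careful person would: the job done as asked, in the order asked, and still so for the second after the job is handed in, with the robot touching nothing.
Of card_case, usb_stick_1, usb_stick_2 only 2 to 3 are there at a start; the rules pass over those that are not, and their reading is None.
At some moment in a run one of card_case, usb_stick_1, usb_stick_2 may be knocked a few centimetres aside while the robot is not near it.
It also fails if it takes over 208 s, if anything falls off the work surface, if the arm or the gripper's body presses on something with over 40 N, if the wrist force passes 120 N, or if a joint passes its speed limit or range.

### The arm

A 6-joint arm with a two-finger parallel gripper is mounted at the origin on a cart in front of the work surface, level with it; the furniture and walls round the work are solid. World frame = base frame: x ahead of the robot, y to its left, z up, the work surface at z = 0. Lengths are in m, angles in rad, forces in N, time in s.
With the tool pointing down it reaches from about 0.3 to 0.775 m from the base axis. Payload 14.6 kg.
Tool frame: the origin (TCP) lies between the finger pads; the fingertips stand ctrl.tip_extent ahead of it and the grasp point (between the pads) lies 3 mm ahead of it (ctrl.tip_extent is the distance from the TCP to the fingertips, in m); z points along the fingers, y is the line along which they close (so a half turn about z gives the same grasp; the last joint's range is limited). The gripper opens to 94 mm and grips with 3 to 60 N. Pads are 16 mm wide; open, the fingers measure 119 mm over their backs; the gripper's body (75 mm by 177 mm) begins 78 mm behind the grasp point.
Start: joints at [-1.328, 0.3, 1.521, -0, 1.321, -0.067], TCP at [0.168, -0.524, 0.227] pointing down, gripper open.
Joint ranges: [-3.03, 3.03], [-0.79, 2.21], [0.23, 2.52], [-1.04, 4.18], [0, 3.07], [-2.55, 2.55]. Speed limits (rad/s): [2.22, 2.22, 2.57, 3.14, 3.14, 3.14].

### API

Orientations are given as [roll, pitch, yaw] about the fixed x, y, z axes, in that order (R = Rz(yaw) Ry(pitch) Rx(roll)).
In Python, from station import ctrl gives the robot as it stands.
- The arm moves only by the shell command python3 shift.py 'ROWS' [OPENING] [FORCE]. ROWS is 1 to 10 rows, parted by a bar, with the numbers parted by spaces; each row has 6 numbers: dx, dy, dz in shares of the most that a row can go, 1 being 50 mm, then a rotation vector rx, ry, rz in normalised numbers (1 is 4 rad); each row shifts and turns the commanded pose from where the row before left it, along the tool's axes as they then stand; what a row does not reach is not made up. A row lasts 1/10 s, in which the tool goes at most 0.05 m and 0.15 rad, less where a joint would pass 70% of its speed; a pose out of reach is approached as far as the arm can. OPENING is the finger opening in m, set as the command begins (- or left out keeps the last). The fingers move at their own pace and stop on an object; FORCE is the grip in N (left out, the last holds). Time passes only in rows, so rows that do not move let the fingers close. It prints the time, the measured TCP pose, the force, the opening and the grip force at its end. Input that does not fit is refused with a message, and nothing moves.
- ctrl.get_obs(): the state, without advancing time (a new reading comes with each control period).
- ctrl.camera(name): name is "scene" or "top"; returns a dict with "pixels" (480x640x3 uint8, blue, green, red), "fx", "fy", "cx", "cy" (pixels), "extrinsics" (4x4, takes a point from camera to world coordinates). Camera axes: x right, y up, looking along -z (the intrinsics and any distortion apply to the point x, -y, -z); pixel columns grow to the right and rows downward; lengths in m; the calibration is good to about 2 mm. A picture is of the moment at which its call begins. There is no depth.
- ctrl.hand_in(): hands the job in; it is judged then, once.
The state is a dict: "time_s": time; "qpos": joint angles; "joint_vel": joint speeds; "tau": joint torques, N m; "ee_pos": TCP position; "eef_rot": TCP orientation; "force": force on the tool from outside, world axes, zero at the start; "moment": the same for the moment, N m; "grip_width": finger opening in m; "grip_force": force on a finger pad.
Only numpy, scipy, OpenCV 4.12 (cv2) and the standard library are available. Lean on these libraries where they do the work, as an engineer would, in place of code of your own. Each camera call takes 0.05 s, during which the arm holds its last target. There are 200 camera calls.

## Working session

There is one attempt and no reset: what is moved stays moved. The work goes in short steps, Python scripts to look and compute and a shell command to move; the robot and the scene stay as the last step left them, time stands still between calls to the robot, and variables do not carry over. Pictures are saved under pics/ and viewed, at most 14 in all, crops included, and the job is handed in when it is done.

```bash
ls; mkdir -p pics
cat > h.py <<'E'
from station import ctrl
import numpy as np, cv2
def ray(c,u,v):
    p=np.array([(u-c['cx'])/c['fx'],-(v-c['cy'])/c['fy'],-1.0]); T=np.array(c['extrinsics'])
    return T[:3,3],T[:3,:3]@p
def at(c,u,v,z):
    o,d=ray(c,u,v); return o+d*(z-o[2])/d[2]
def proj(c,P):
    T=np.array(c['extrinsics']); p=T[:3,:3].T@(np.array(P)-T[:3,3])
    return np.array([c['cx']+c['fx']*p[0]/-p[2], c['cy']-c['fy']*p[1]/-p[2]])
E
python3 - <<'E'
from h import *
for n in('top','scene'):
    c=ctrl.camera(n); cv2.imwrite(f'pics/{n}0.png',c['pixels']); print(n,{k:v for k,v in c.items() if k!='pixels'})
print(ctrl.get_obs(),ctrl.tip_extent)
E
```

```text
pics
shift.py
station.py
top {'fx': 466.2097775420858, 'fy': 466.2097775420858, 'cx': 318.7846071308224, 'cy': 241.98737772569586, 'extrinsics': array([[ 0.04671098,  0.97773766, -0.20456576,  0.35809255],
       [-0.99888743,  0.04704855, -0.00321597, -0.11970208],
       [ 0.00648014,  0.20448839,  0.97884754,  1.07378707],
       [ 0.        ,  0.        ,  0.        ,  1.        ]])}
scene {'fx': 476.0106011358565, 'fy': 476.0106011358565, 'cx': 319.48206187159116, 'cy': 233.26220096089554, 'extrinsics': array([[ 7.06176592e-01, -3.48156598e-01,  6.16523806e-01,
         1.24006184e+00],
       [ 7.08035475e-01,  3.48007276e-01, -6.14472702e-01,
        -8.04310086e-01],
       [-6.22044925e-04,  8.70446965e-01,  4.92261815e-01,
         7.35838558e-01],
       [ 0.00000000e+00,  0.00000000e+00,  0.00000000e+00,
         1.00000000e+00]])}
{'time_s': 0.1, 'qpos': array([-1.32763107e+00,  3.00403756e-01,  1.52148036e+00,  4.90714960e-07,
        1.32070545e+00, -6.66272742e-02]), 'joint_vel': array([-1.76700735e-03, -9.77048607e-05, -1.87619356e-03,  1.69994812e-03,
       -6.69708272e-04, -1.46101595e-04]), 'tau': array([ 1.30338802e-03, -5.32643437e+01, -3.53279579e+01,  7.09658233e-02,
        2.35140586e-02, -7.65492655e-05]), 'ee_pos': array([ 0.16760852, -0.52362982,  0.22696587]), 'eef_rot': array([-3.14059798e+00, -6.68466917e-05,  3.09792380e-01]), 'force': array([ 0.147154  ,  1.89463747, -0.0362082 ]), 'moment': array([ 0.03860678, -0.02022361, -0.02898583]), 'grip_force': 0.0, 'grip_width': 0.0942881730447689} 0.022
```

View pics/top0.png

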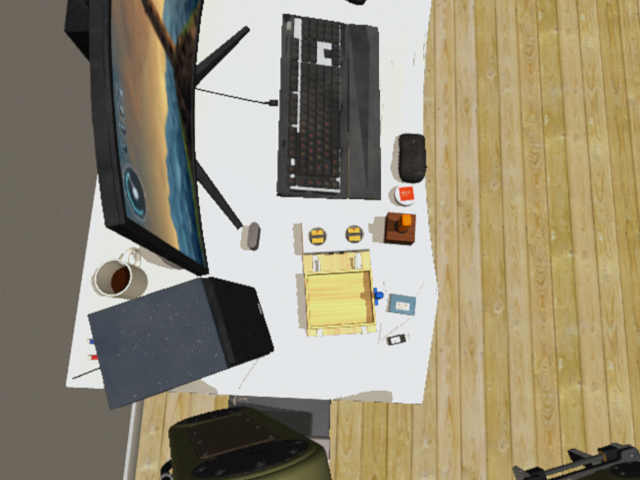

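View pics/scene0.png

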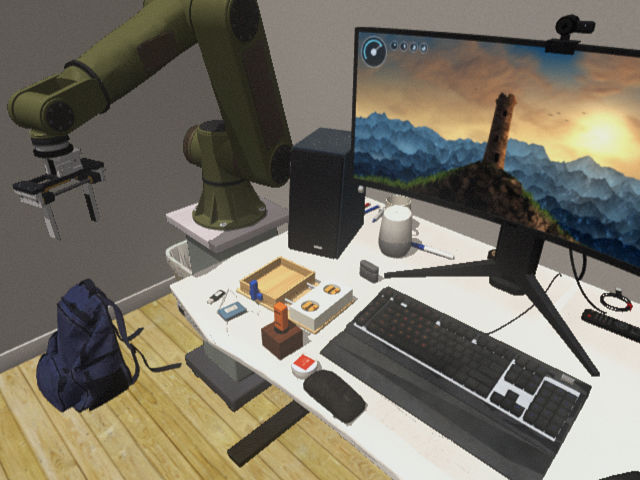

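The top view shows the deck at about (336,236), cams (317,236) and (354,234), the tray (340,293), the handle (378,296), the card case (402,304), a black stick (397,340), the stand (400,228) and the tin (405,195). I'll zoom in for accurate pixels.

Run:
```python
from h import *
a=cv2.imread('pics/top0.png')[180:355,290:440]
b=cv2.imread('pics/scene0.png')[230:390,190:390]
cv2.imwrite('pics/topz.png',cv2.resize(a,None,fx=3.4,fy=3.4,interpolation=cv2.INTER_CUBIC)); cv2.imwrite('pics/scz.png',cv2.resize(b,None,fx=3.5,fy=3.5,interpolation=cv2.INTER_CUBIC))
```

```text
(no output)
```

View pics/topz.png

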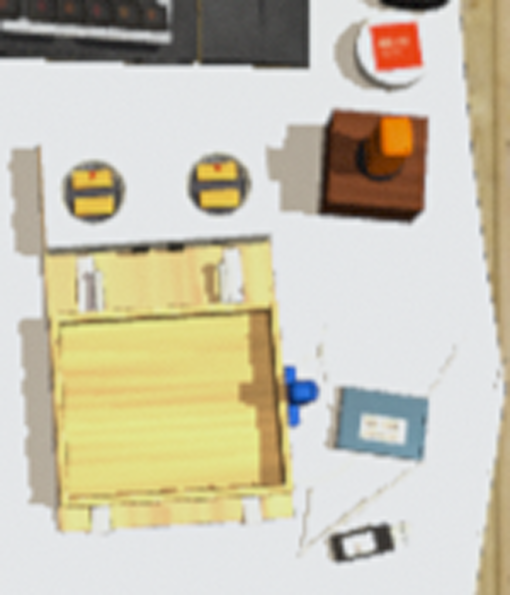

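View pics/scz.png

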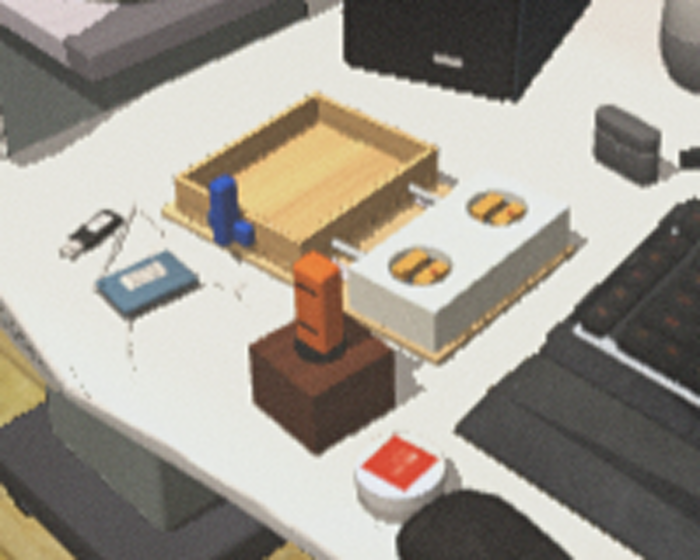

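The zooms put the cams at zoom (93,191) and (218,184), the handle top at (305,391), the driver top at (397,137), the card case centred on (382,423), and the black stick's body at (362,542) with its plug to the right. There is no orange stick. Next I'll convert these to positions from both views.

Run:
```python
from h import *
t=ctrl.camera('top'); s=ctrl.camera('scene')
Z=lambda x,y:(290+(x+.5)/3.4-.5,180+(y+.5)/3.4-.5)
S=lambda x,y:(190+(x+.5)/3.5-.5,230+(y+.5)/3.5-.5)
for n,(a,b,z) in dict(cama=((93,191),(497,209),.041),camb=((218,184),(421,266),.041),handle=((305,391),(222,181),.07),
  drv=((397,137),(317,265),.113),case=((382,423),(150,284),.011),stick_body_dark=((362,542),(98,229),.009),plug=((400,533),(70,249),.005),sticktail=((330,546),(117,214),.009),
  c1=((342,387),(98,284),.011),c2=((428,394),(130,318),.011),c3=((422,460),(200,279),.011),c4=((337,449),(165,251),.011),
  s1=((333,110),(393,349),.048),s2=((428,118),(317,385),.048),s3=((325,213),(322,312),.048),deckfl=((48,250),(447,182),.042),deckfr=((270,237),(347,268),.042),deckbl=((40,147),(570,208),.042),
  tfl=((62,500),(317,95),.041),tfr=((286,487),(176,178),.041),tbl=((57,322),(438,150),.041),tbr=((268,312),(300,250),.041)).items():
    print(n,at(t,*Z(*a),z)[:2].round(4),at(s,*S(*b),z)[:2].round(4))
```

```text
cama [ 0.588  -0.1116] [ 0.5889 -0.1133]
camb [ 0.5968 -0.1948] [ 0.5973 -0.1954]
handle [ 0.4586 -0.2519] [ 0.4597 -0.2528]
drv [ 0.6157 -0.3007] [ 0.6192 -0.3019]
case [ 0.4456 -0.3115] [ 0.4524 -0.3144]
stick_body_dark [ 0.3672 -0.2995] [ 0.3724 -0.3025]
plug [ 0.3743 -0.3252] [ 0.3733 -0.3274]
sticktail [ 0.3636 -0.2785] [ 0.367  -0.2823]
c1 [ 0.4683 -0.2844] [ 0.4272 -0.3397]
c2 [ 0.4664 -0.3421] [ 0.4723 -0.3451]
c3 [ 0.4224 -0.3383] [ 0.4723 -0.2868]
c4 [ 0.427  -0.2817] [ 0.4297 -0.2852]
s1 [ 0.6498 -0.2698] [ 0.6508 -0.2708]
s2 [ 0.6473 -0.3336] [ 0.6421 -0.3253]
s3 [ 0.5789 -0.2657] [ 0.593  -0.2787]
deckfl [ 0.5464 -0.0838] [ 0.542  -0.1162]
deckfr [ 0.5622 -0.2304] [ 0.565  -0.2326]
deckbl [ 0.6163 -0.0747] [ 0.6252 -0.0773]
tfl [ 0.3843 -0.1014] [ 0.3864 -0.1047]
tfr [ 0.3993 -0.2448] [ 0.3994 -0.2499]
tbl [ 0.4989 -0.0922] [ 0.5073 -0.0912]
tbr [ 0.5122 -0.2304] [ 0.527  -0.2413]
```

```bash
cat >> h.py <<'E'
from scipy.spatial.transform import Rotation as Rr
def to(P,psi=None):
    "deltas in tool axes to world TCP P, then rz to yaw psi (translate first)"
    o=ctrl.get_obs(); R=Rr.from_euler('xyz',o['eef_rot'])
    d=R.inv().apply(np.array(P)-o['ee_pos'])
    rv=np.zeros(3)
    if psi is not None: rv=(R.inv()*Rr.from_euler('xyz',[np.pi,0,psi])).as_rotvec()
    print('t',round(o['time_s'],1),'at',o['ee_pos'].round(4),o['eef_rot'].round(3),'d',d.round(4),'rv',rv.round(3),'q6',o['qpos'][5].round(2))
C=np.array([.557,-.1575]); ex=np.array([.1037,-.9946]); ey=np.array([.9946,.1037])
def cad(x,y,z): return np.r_[C+x*ex+y*ey,z]
E
python3 -c "
from h import *
to([.459,-.2523,.16],1.675); print(cad(.0835,-.107,0))"
```

```text
t 0.2 at [ 0.1676 -0.5237  0.2271] [-3.141 -0.     0.31 ] d [ 0.3602 -0.1696  0.0673] rv [-0.000e+00 -1.000e-03 -1.365e+00] q6 -0.07
[ 0.45923675 -0.251645    0.        ]
```

Careful with the scale: shifts go in shares of 50 mm and turns go in shares of 4 rad. That gives: 0.036 m is 0.72, -0.017 m is -0.34.

```bash
python3 shift.py '0.72 -0.34 0.134 0 0 0 | 0.72 -0.34 0.134 0 0 0 | 0.72 -0.34 0.134 0 0 0 | 0.72 -0.34 0.134 0 0 0 | 0.72 -0.34 0.134 0 0 0 | 0.72 -0.34 0.134 0 0 0 | 0.72 -0.34 0.134 0 0 0 | 0.72 -0.34 0.134 0 0 0 | 0.72 -0.34 0.134 0 0 0 | 0.72 -0.34 0.134 0 0 0' 0.05
python3 shift.py '0 0 0 0 0 -0.0341 | 0 0 0 0 0 -0.0341 | 0 0 0 0 0 -0.0341 | 0 0 0 0 0 -0.0341 | 0 0 0 0 0 -0.0341 | 0 0 0 0 0 -0.0341 | 0 0 0 0 0 -0.0341 | 0 0 0 0 0 -0.0341 | 0 0 0 0 0 -0.0341 | 0 0 0 0 0 -0.0341'
python3 shift.py '0 0 0 0 0 0 | 0 0 0 0 0 0 | 0 0 0 0 0 0'
python3 -c "
from h import *
to([.4592,-.252,.068],1.675)"
```

```text
time_s: 1.2
ee_pos: [0.4597, -0.2508, 0.1602]
eef_rot: [3.142, 0.0, 0.31]
force: [0.2, -2.1, -0.1]
grip_width: 0.05
grip_force: 0.0
time_s: 2.2
ee_pos: [0.4586, -0.2521, 0.1603]
eef_rot: [-3.141, -0.0, 1.68]
force: [0.1, -0.1, -0.4]
grip_width: 0.0501
grip_force: 0.0
time_s: 2.5
ee_pos: [0.4587, -0.2521, 0.1604]
eef_rot: [-3.142, -0.0, 1.672]
force: [-0.0, -0.2, -0.2]
grip_width: 0.0499
grip_force: 0.0
t 2.5 at [ 0.4587 -0.2521  0.1604] [-3.142 -0.     1.672] d [0.0001 0.0005 0.0924] rv [-0.    -0.    -0.003] q6 -0.67
```

In the tool's units: 0.03 m is 0.6, 0.02 m is 0.4.

```bash
python3 shift.py '0 0 0.6 0 0 0 | 0 0 0.6 0 0 0 | 0 0 0.4 0 0 0 | 0 0 0.25 0 0 0 | 0 0 0 0 0 0'
python3 shift.py '0 0 0 0 0 0 | 0 0 0 0 0 0 | 0 0 0 0 0 0 | 0 0 0 0 0 0 | 0 0 0 0 0 0 | 0 0 0 0 0 0 | 0 0 0 0 0 0 | 0 0 0 0 0 0' 0.005 20
python3 shift.py '0 0.1 0 0 0 0 | 0 0.1 0 0 0 0 | 0 0.1 0 0 0 0 | 0 0.1 0 0 0 0 | 0 0.1 0 0 0 0 | 0 0.1 0 0 0 0 | 0 0 0 0 0 0 | 0 0 0 0 0 0'
python3 shift.py '0 0.08 0 0 0 0 | 0 0.04 0 0 0 0 | 0 0 0 0 0 0 | 0 0 0 0 0 0'
```

```text
time_s: 3.0
ee_pos: [0.4582, -0.2518, 0.0668]
eef_rot: [-3.14, -0.001, 1.674]
force: [-0.5, 1.0, -0.0]
grip_width: 0.05
grip_force: 0.0
time_s: 3.8
ee_pos: [0.4589, -0.2523, 0.0683]
eef_rot: [3.141, 0.0, 1.675]
force: [-0.5, 0.6, 5.3]
grip_width: 0.014
grip_force: 20.0
time_s: 4.6
ee_pos: [0.489, -0.249, 0.0683]
eef_rot: [3.141, 0.0, 1.675]
force: [0.4, 1.3, 5.1]
grip_width: 0.0137
grip_force: 20.0
time_s: 5.0
ee_pos: [0.4949, -0.2484, 0.0683]
eef_rot: [3.141, 0.0, 1.675]
force: [2.0, 1.2, 4.7]
grip_width: 0.0138
grip_force: 20.0
```

```bash
for i in 1 2 3; do echo; done; python3 shift.py '0 0.04 0 0 0 0 | 0 0 0 0 0 0 | 0 0 0 0 0 0' | grep -E 'pos|force: \['
python3 shift.py '0 0.04 0 0 0 0 | 0 0 0 0 0 0 | 0 0 0 0 0 0'| grep -E 'pos|force: \['
python3 shift.py '0 0.04 0 0 0 0 | 0 0 0 0 0 0 | 0 0 0 0 0 0'| grep -E 'pos|force: \['
```

```text
ee_pos: [0.4967, -0.2482, 0.0683]
force: [0.4, 2.1, 6.1]
ee_pos: [0.4987, -0.2479, 0.0683]
force: [0.6, 1.3, 6.0]
ee_pos: [0.5003, -0.2478, 0.0683]
force: [-3.8, 1.8, 7.8]
```

In the tool's units: 0.002 m is 0.04.

```bash
python3 shift.py '0 0.04 0 0 0 0 | 0 0 0 0 0 0 | 0 0 0 0 0 0' | grep -E 'pos|force: \['
python3 shift.py '0 0.02 0 0 0 0 | 0 0 0 0 0 0 | 0 0 0 0 0 0'| grep -E 'pos|force: \['
```

```text
ee_pos: [0.502, -0.2476, 0.0682]
force: [-6.1, 1.1, 9.6]
ee_pos: [0.5028, -0.2475, 0.0683]
force: [-7.5, 0.7, 9.5]
```

In the tool's units: -0.04 m is -0.8, -0.03 m is -0.6.

```bash
python3 shift.py '0 0 0 0 0 0 | 0 0 0 0 0 0 | 0 0 0 0 0 0 | 0 0 -0.6 0 0 0 | 0 0 -0.8 0 0 0 | 0 0 -0.8 0 0 0 | 0 -0.8 -0.6 0 0 0 | 0 -0.8 -0.6 0 0 0 | 0 -0.8 0 0 0 0 | 0 0 0 0 0 0' 0.05
python3 - <<'E'
from h import *
t=ctrl.camera('top')['pixels'];s=ctrl.camera('scene')['pixels']
cv2.imwrite('pics/t1.png',t);cv2.imwrite('pics/s1.png',s)
a=cv2.resize(t[180:355,290:440],None,fx=3.4,fy=3.4,interpolation=cv2.INTER_CUBIC)
b=cv2.resize(s[230:390,190:390],None,fx=2.4,fy=2.4,interpolation=cv2.INTER_CUBIC)
im=np.zeros((595,510+480-200,3),np.uint8); im[:,:510]=a; im[:384,510:]=b[:,100:380]
cv2.imwrite('pics/m1.png',im)
E
```

```text
time_s: 7.5
ee_pos: [0.3815, -0.2602, 0.2389]
eef_rot: [3.141, 0.001, 1.673]
force: [0.1, 0.6, 0.4]
grip_width: 0.0501
grip_force: 0.0
```

View pics/m1.png

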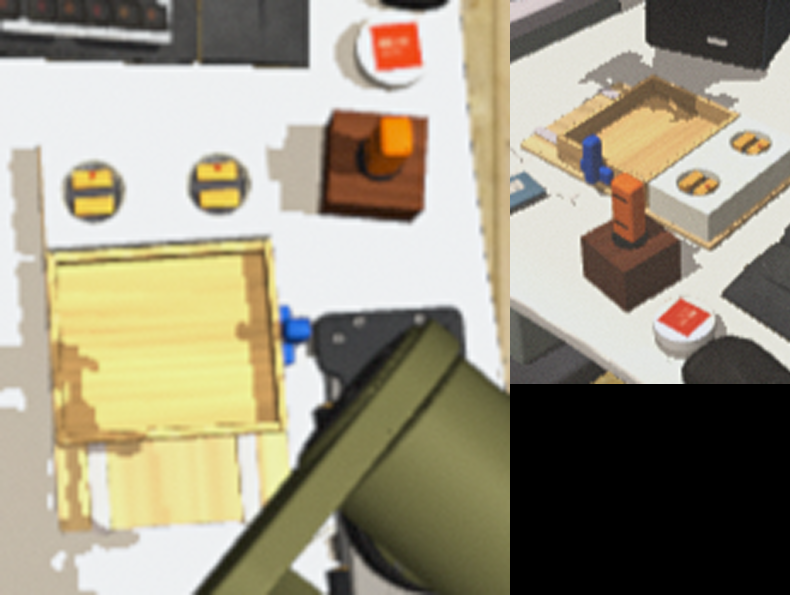

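The tray now sits against the deck face. The driver stands in its stand with its top at zoom (397,137). I'll fit the driver's pose, and the cams by their brass, against colour masks from both views.

Run:
```python
from h import *
from scipy.optimize import minimize
V=[]
for n,(u0,u1,v0,v1) in (('top',(385,425,205,240)),('scene',(265,300,295,335))):
    c=ctrl.camera(n); hsv=cv2.cvtColor(c['pixels'],cv2.COLOR_BGR2HSV)
    m=cv2.inRange(hsv,(3,190,70),(18,255,255)); k=np.zeros_like(m); k[v0:v1,u0:u1]=m[v0:v1,u0:u1]
    V.append((c,k)); print(n,(k>0).sum())
def cost(p,out=False):
    x,y,a=p; R=np.array([[np.cos(a),-np.sin(a)],[np.sin(a),np.cos(a)]]); e=0
    for c,k in V:
        pts=[proj(c,np.r_[[x,y]+R@[sx*.013,sy*.010],z]) for sx in(-1,1) for sy in(-1,1) for z in(.053,.113)]
        h=cv2.convexHull((np.array(pts)*8*16+8*16*.5).astype(np.int32))  # 8x supersample
        big=np.zeros((480*8,640*8),np.uint8) if False else None
        u0,v0=(380,200) if k is V[0][1] else (255,285)
        sub=np.zeros((60*8,60*8),np.uint8); cv2.fillConvexPoly(sub,h-np.array([u0,v0])*128,255,shift=4)
        s=cv2.resize(sub,(60,60),interpolation=cv2.INTER_AREA).astype(float)/255
        e+=np.abs(s-(k[v0:v0+60,u0:u0+60]>0)).sum()
    return e
for a0 in(-.6,-.3,0,.3,.6,1.2,1.57,1.9):
    r=minimize(cost,[.617,-.301,a0],method='Nelder-Mead',options=dict(initial_simplex=np.array([.617,-.301,a0])+np.array([[0,0,0],[.004,0,0],[0,.004,0],[0,0,.2]])))
    print(a0,r.x.round(4),round(r.fun,1))
for n in('top','scene'):
    c=ctrl.camera(n); hsv=cv2.cvtColor(c['pixels'],cv2.COLOR_BGR2HSV); m=cv2.inRange(hsv,(15,110,90),(32,255,255))
    for nm,P in(('a',cad(-.042,.036,.041)),('b',cad(.042,.036,.041))):
        u,v=proj(c,P).astype(int); y,x=np.nonzero(m[v-12:v+13,u-14:u+15]); 
        q=cv2.minAreaRect(np.c_[x,y].astype(np.float32)); 
        ctr=(q[0][0]+u-14,q[0][1]+v-12); print(n,nm,at(c,x.mean()+u-14,y.mean()+v-12,.041)[:2].round(4),at(c,*ctr,.041)[:2].round(4),len(x))
```

```text
top 187
scene 16
-0.6 [ 0.6164 -0.3016 -0.6879] 356.7
-0.3 [ 0.6164 -0.3001 -0.6915] 358.7
0 [ 0.6167 -0.3005 -0.6896] 357.4
0.3 [ 0.6176 -0.3009  0.8768] 395.7
0.6 [ 0.6176 -0.301   0.9005] 396.0
1.2 [ 0.6172 -0.3006  0.8951] 396.2
1.57 [ 0.6167 -0.3014  2.458 ] 356.6
1.9 [ 0.6164 -0.3013  2.4511] 356.6
top a [ 0.587  -0.1111] [ 0.5873 -0.1115] 121
top b [ 0.5958 -0.1952] [ 0.5975 -0.1953] 119
scene a [ 0.5715 -0.1104] [ 0.568  -0.1101] 110
scene b [ 0.5841 -0.1946] [ 0.5767 -0.1927] 120
```

Run:
```python
from h import *
from scipy.optimize import minimize
for n,pp in (('top',[(404,216),(408,222),(401,226)]),('scene',[(280,305),(276,315),(285,318),(280,325),(268,330)])):
    c=cv2.cvtColor(cv2.imread(f'pics/{n[0]}1.png'),cv2.COLOR_BGR2HSV); print(n,[c[v,u].tolist() for u,v in pp])
V=[]
for n,(u0,u1,v0,v1) in (('top',(385,425,205,240)),('scene',(262,302,290,345))):
    c=ctrl.camera(n); hsv=cv2.cvtColor(c['pixels'],cv2.COLOR_BGR2HSV)
    m=cv2.inRange(hsv,(3,150,125),(20,255,255)); k=np.zeros_like(m); k[v0:v1,u0:u1]=m[v0:v1,u0:u1]
    k=cv2.morphologyEx(k,cv2.MORPH_CLOSE,np.ones((5,5)))
    y,x=np.nonzero(k);print(n,len(x),x.min(),x.max(),y.min(),y.max()); V.append((c,k>0,(x.min()-15,y.min()-10)))
def cost(p):
    x,y,a=p; R=np.array([[np.cos(a),-np.sin(a)],[np.sin(a),np.cos(a)]]); e=0
    for c,k,o in V:
        pts=np.array([proj(c,np.r_[[x,y]+R@[sx*.013,sy*.010],z]) for sx in(-1,1) for sy in(-1,1) for z in(.053,.113)])
        h=cv2.convexHull(((pts-o+.5)*128-64).astype(np.int32))
        sub=np.zeros((480,480),np.uint8); cv2.fillConvexPoly(sub,h,255,shift=4)
        s=cv2.resize(sub,(60,60),interpolation=cv2.INTER_AREA)/255.
        e+=np.abs(s-k[o[1]:o[1]+60,o[0]:o[0]+60]).sum()
    return e
for a0 in(-.6,0,.6,1.2,1.8):
    r=minimize(cost,[.617,-.301,a0],method='Nelder-Mead',options=dict(initial_simplex=np.array([.617,-.301,a0])+np.array([[0,0,0],[.004,0,0],[0,.004,0],[0,0,.2]])))
    print(a0,r.x.round(4),round(r.fun,1))
```

```text
top [[18, 255, 240], [18, 234, 239], [13, 234, 107]]
scene [[12, 190, 226], [10, 178, 173], [9, 145, 118], [8, 142, 124], [9, 118, 110]]
top 448 387 414 213 239
scene 241 274 286 302 330
-0.6 [ 0.6189 -0.3057 -0.6888] 478.4
0 [ 0.6189 -0.3056 -0.6875] 478.0
0.6 [ 0.6202 -0.3046  0.8906] 508.3
1.2 [ 0.6184 -0.3058  1.4997] 528.1
1.8 [ 0.6189 -0.3056  2.4537] 478.0
```

Run:
```python
from h import *
c=ctrl.camera('top'); hsv=cv2.cvtColor(c['pixels'],cv2.COLOR_BGR2HSV)
y,x=np.nonzero(cv2.inRange(hsv[205:240,385:425],(8,170,190),(25,255,255))); x=x+385;y=y+205
P=np.array([at(c,u,v,.113)[:2] for u,v in zip(x,y)])
w,E=np.linalg.eigh(np.cov(P.T)); print(len(x),P.mean(0).round(4),'sides',np.sqrt(12*w).round(4),'long axis deg',np.degrees(np.arctan2(E[1,1],E[0,1])).round(1))
q=cv2.minAreaRect((P*1000).astype(np.float32)); print(q)
g=hsv[205:235,390:420]; print(((g[:,:,2]>190)&(g[:,:,1]>170)).astype(int))
```

```text
100 [ 0.6168 -0.3002] sides [0.0185 0.0247] long axis deg -170.7
((616.755126953125, -300.7509460449219), (24.174102783203125, 19.26938247680664), 2.7691099643707275)
[[0 0 0 0 0 0 0 0 0 0 0 0 0 0 0 0 0 0 0 0 0 0 0 0 0 0 0 0 0 0]
 [0 0 0 0 0 0 0 0 0 0 0 0 0 0 0 0 0 0 0 0 0 0 0 0 0 0 0 0 0 0]
 [0 0 0 0 0 0 0 0 0 0 0 0 0 0 0 0 0 0 0 0 0 0 0 0 0 0 0 0 0 0]
 [0 0 0 0 0 0 0 0 0 0 0 0 0 0 0 0 0 0 0 0 0 0 0 0 0 0 0 0 0 0]
 [0 0 0 0 0 0 0 0 0 0 0 0 0 0 0 0 0 0 0 0 0 0 0 0 0 0 0 0 0 0]
 [0 0 0 0 0 0 0 0 0 0 0 0 0 0 0 0 0 0 0 0 0 0 0 0 0 0 0 0 0 0]
 [0 0 0 0 0 0 0 0 0 0 0 0 0 0 0 0 0 0 0 0 0 0 0 0 0 0 0 0 0 0]
 [0 0 0 0 0 0 0 0 0 0 0 0 0 0 0 0 0 0 0 0 0 0 0 0 0 0 0 0 0 0]
 [0 0 0 0 0 0 0 0 0 0 0 0 0 0 0 0 0 0 0 0 0 0 0 0 0 0 0 0 0 0]
 [0 0 0 0 0 0 0 0 0 0 0 0 0 1 1 1 1 1 0 0 0 0 0 0 0 0 0 0 0 0]
 [0 0 0 0 0 0 0 0 0 0 0 0 1 1 1 1 1 1 1 1 1 0 0 0 0 0 0 0 0 0]
 [0 0 0 0 0 0 0 0 0 0 0 0 1 1 1 1 1 1 1 1 1 0 0 0 0 0 0 0 0 0]
 [0 0 0 0 0 0 0 0 0 0 0 0 1 1 1 1 1 1 1 1 1 0 0 0 0 0 0 0 0 0]
 [0 0 0 0 0 0 0 0 0 0 0 0 1 1 1 1 1 1 1 1 1 0 0 0 0 0 0 0 0 0]
 [0 0 0 0 0 0 0 0 0 0 0 0 1 1 1 1 1 1 1 1 1 0 0 0 0
[... 257 characters left out ...]
0 0 0]
 [0 0 0 0 0 0 0 0 0 0 0 0 0 1 1 1 1 1 1 1 1 0 0 0 0 0 0 0 0 0]
 [0 0 0 0 0 0 0 0 0 0 0 0 0 0 1 1 1 1 1 1 0 0 0 0 0 0 0 0 0 0]
 [0 0 0 0 0 0 0 0 0 0 0 0 0 0 0 0 0 0 0 0 0 0 0 0 0 0 0 0 0 0]
 [0 0 0 0 0 0 0 0 0 0 0 0 0 0 0 0 0 0 0 0 0 0 0 0 0 0 0 0 0 0]
 [0 0 0 0 0 0 0 0 0 0 0 0 0 0 0 0 0 0 0 0 0 0 0 0 0 0 0 0 0 0]
 [0 0 0 0 0 0 0 0 0 0 0 0 0 0 0 0 0 0 0 0 0 0 0 0 0 0 0 0 0 0]
 [0 0 0 0 0 0 0 0 0 0 0 0 0 0 0 0 0 0 0 0 0 0 0 0 0 0 0 0 0 0]
 [0 0 0 0 0 0 0 0 0 0 0 0 0 0 0 0 0 0 0 0 0 0 0 0 0 0 0 0 0 0]
 [0 0 0 0 0 0 0 0 0 0 0 0 0 0 0 0 0 0 0 0 0 0 0 0 0 0 0 0 0 0]
 [0 0 0 0 0 0 0 0 0 0 0 0 0 0 0 0 0 0 0 0 0 0 0 0 0 0 0 0 0 0]
 [0 0 0 0 0 0 0 0 0 0 0 0 0 0 0 0 0 0 0 0 0 0 0 0 0 0 0 0 0 0]]
```

```bash
python3 -c "
from h import *
to([.6178,-.301,.18],.1)"
```

```text
t 8.0 at [ 0.3845 -0.2598  0.2375] [-3.141e+00 -1.000e-03  1.675e+00] d [-0.0654  0.2277  0.0574] rv [-1.000e-03 -0.000e+00  1.575e+00] q6 -0.78
```

In the tool's units: 0.038 m is 0.76, -0.011 m is -0.22.

```bash
python3 shift.py '-0.22 0.76 0.19 0 0 0 | -0.22 0.76 0.19 0 0 0 | -0.22 0.76 0.19 0 0 0 | -0.22 0.76 0.19 0 0 0 | -0.22 0.76 0.19 0 0 0 | -0.22 0.76 0.19 0 0 0' 0.045
python3 shift.py '0 0 0 0 0 0.0375 | 0 0 0 0 0 0.0375 | 0 0 0 0 0 0.0375 | 0 0 0 0 0 0.0375 | 0 0 0 0 0 0.0375 | 0 0 0 0 0 0.0375 | 0 0 0 0 0 0.0375 | 0 0 0 0 0 0.0375 | 0 0 0 0 0 0.0375 | 0 0 0 0 0 0.0375'
python3 shift.py '0 0 0 0 0 0.0375 | 0 0 0 0 0 0.0188 | 0 0 0 0 0 0 | 0 0 0 0 0 0 | 0 0 0 0 0 0'
python3 -c "
from h import *
to([.6178,-.301,.084],.1)"
```

```text
time_s: 8.55
ee_pos: [0.6195, -0.3018, 0.1799]
eef_rot: [-3.141, -0.0, 1.675]
force: [-0.2, -0.5, 1.0]
grip_width: 0.0449
grip_force: 0.0
time_s: 9.55
ee_pos: [0.6179, -0.3017, 0.1803]
eef_rot: [-3.141, 0.001, 0.169]
force: [-0.1, -0.4, 0.9]
grip_width: 0.045
grip_force: 0.0
time_s: 10.05
ee_pos: [0.6178, -0.3018, 0.1807]
eef_rot: [-3.141, 0.0, -0.048]
force: [-0.4, -0.7, 0.1]
grip_width: 0.0448
grip_force: 0.0
t 10.1 at [ 0.6178 -0.3018  0.1807] [-3.141  0.    -0.048] d [ 0.     -0.0008  0.0967] rv [-0.     0.    -0.148] q6 1.11
```

In the tool's units: 0.03 m is 0.6, 0.02 m is 0.4, -0.148 rad is -0.037.

```bash
python3 shift.py '0 -0.016 0 0 0 -0.037 | 0 0 0.6 0 0 0 | 0 0 0.6 0 0 0 | 0 0 0.4 0 0 0 | 0 0 0.33 0 0 0 | 0 0 0 0 0 0 | 0 0 0 0 0 0 | 0 0 0 0 0 0'
python3 shift.py '0 0 0 0 0 0 | 0 0 0 0 0 0 | 0 0 0 0 0 0 | 0 0 0 0 0 0 | 0 0 0 0 0 0 | 0 0 0 0 0 0 | 0 0 0 0 0 0' 0.01 25
python3 -c "
from h import *
o=ctrl.get_obs();print(o['force'].round(1),o['moment'].round(2));to([.6178,-.301,.084],.1)"
```

```text
time_s: 10.85
ee_pos: [0.6184, -0.3014, 0.086]
eef_rot: [3.14, -0.002, 0.098]
force: [0.4, -0.5, 0.4]
grip_width: 0.0446
grip_force: 0.0
time_s: 11.55
ee_pos: [0.6178, -0.3011, 0.0847]
eef_rot: [3.141, -0.0, 0.098]
force: [-1.3, -0.3, 3.3]
grip_width: 0.0204
grip_force: 25.0
[-1.3 -0.3  3.3] [0.14 0.2  0.03]
t 11.6 at [ 0.6178 -0.3011  0.0847] [ 3.141 -0.     0.098] d [-0.     -0.0001  0.0007] rv [ 0.    -0.    -0.002] q6 0.97
```

In the tool's units: -0.03 m is -0.6, -0.025 m is -0.5.

```bash
python3 shift.py '0 0 0 0 0 0 | 0 0 0 0 0 0 | 0 0 -0.3 0 0 0 | 0 0 -0.5 0 0 0 | 0 0 -0.6 0 0 0 | 0 0 -0.6 0 0 0 | 0 0 0 0 0 0' 0.01 60
python3 shift.py '0 0 0 0 0 -0.0375 | 0 0 0 0 0 -0.0375 | 0 0 0 0 0 -0.0375 | 0 0 0 0 0 -0.0375 | 0 0 0 0 0 -0.0375 | 0 0 0 0 0 -0.0375 | 0 0 0 0 0 -0.0375 | 0 0 0 0 0 -0.0375 | 0 0 0 0 0 -0.0375 | 0 0 0 0 0 -0.0375'
python3 shift.py '0 0 0 0 0 0 | 0 0 0 0 0 0 | 0 0 0 0 0 0'
python3 -c "
from h import *
to([.597,-.195,.15],1.625)"
```

```text
time_s: 12.25
ee_pos: [0.619, -0.3017, 0.1901]
eef_rot: [3.137, -0.006, 0.098]
force: [-0.6, 0.1, -0.9]
grip_width: 0.0199
grip_force: 60.0
time_s: 13.25
ee_pos: [0.6175, -0.301, 0.184]
eef_rot: [-3.141, -0.001, 1.604]
force: [0.1, -0.2, -0.9]
grip_width: 0.0196
grip_force: 60.0
time_s: 13.55
ee_pos: [0.6177, -0.3011, 0.1843]
eef_rot: [-3.141, -0.0, 1.594]
force: [0.0, -1.0, -1.5]
grip_width: 0.0195
grip_force: 60.0
t 13.6 at [ 0.6177 -0.3011  0.1843] [-3.141 -0.     1.594] d [ 0.1065 -0.0182  0.0344] rv [-0.    -0.    -0.031] q6 -0.53
```

In the tool's units: 0.0365 m is 0.73, 0.035 m is 0.7, -0.031 rad is -0.0078.

```bash
python3 shift.py '0.7 -0.12 0 0 0 0 | 0.7 -0.12 0 0 0 0 | 0.73 -0.124 0 0 0 0 | 0 0 0.4 0 0 -0.0078 | 0 0 0.288 0 0 0 | 0 0 0 0 0 0 | 0 0 0 0 0 0 | 0 0 0 0 0 0 | 0 0 0 0 0 0'
python3 - <<'E'
from h import *
to([.597,-.195,.13],1.625)
s=ctrl.camera('scene')['pixels']
cv2.imwrite('pics/s2.png',cv2.resize(s[210:350,230:390],None,fx=4,fy=4,interpolation=cv2.INTER_CUBIC))
E
```

```text
time_s: 14.45
ee_pos: [0.5969, -0.1956, 0.1506]
eef_rot: [3.141, 0.0, 1.628]
force: [0.2, 0.9, -0.6]
grip_width: 0.02
grip_force: 60.0
t 14.4 at [ 0.5969 -0.1956  0.1506] [3.141 0.    1.628] d [0.0006 0.0001 0.0206] rv [0.001 0.    0.003] q6 -0.43
```

View pics/s2.png

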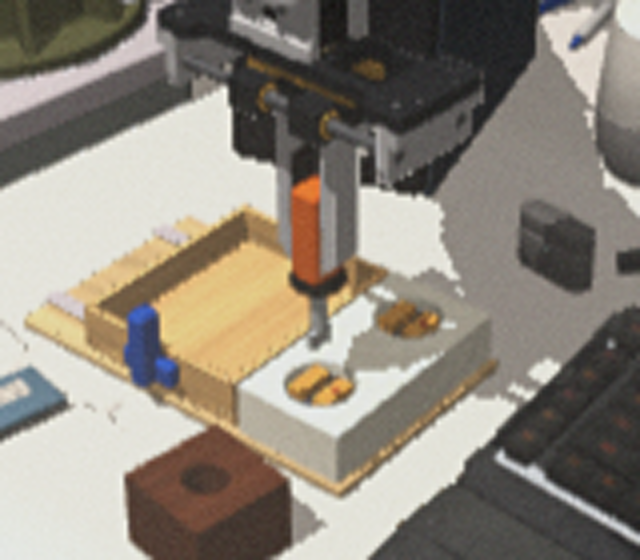

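The blade tip is at crop (320,345), with the cam_b slot below it at about (320,384). I'll compare the two through the same camera.

Run:
```python
from h import *
c=ctrl.camera('scene'); q=lambda x,y:(230+(x+.5)/4-.5,210+(y+.5)/4-.5)
print(at(c,*q(319,347),.0703),at(c,*q(320,384),.041))
for P in([.597,-.1956,.0703],[.597,-.195,.041]): print((proj(c,P)+.5-[230,210])*4-.5)
```

```text
[ 0.59894913 -0.19831009  0.0703    ] [ 0.59679116 -0.1958756   0.041     ]
[320.04604605 343.52895422]
[321.32747996 383.49661693]
```

In the tool's units: 0.015 m is 0.3, 0.011 m is 0.22.

```bash
python3 shift.py '0.012 0 0.3 0 0 0 | 0 0 0.22 0 0 0 | 0 0 0 0 0 0 | 0 0 0 0 0 0'| grep -E 'pos|force: \['
python3 shift.py '0 0 0.06 0 0 0 | 0 0 0 0 0 0 | 0 0 0 0 0 0'| grep -E 'pos|force: \['
python3 shift.py '0 0 0.04 0 0 0 | 0 0 0 0 0 0 | 0 0 0 0 0 0'| grep -E 'pos|force: \['
```

```text
ee_pos: [0.5965, -0.1945, 0.1235]
force: [-0.5, -0.1, -1.2]
ee_pos: [0.5967, -0.1946, 0.1212]
force: [0.1, 0.2, -1.2]
ee_pos: [0.5967, -0.1946, 0.1191]
force: [0.1, 0.0, -1.2]
```

In the tool's units: 0.002 m is 0.04.

```bash
python3 shift.py '0 0 0.04 0 0 0 | 0 0 0 0 0 0 | 0 0 0 0 0 0'| grep -E 'pos|force: \['
python3 shift.py '0 0 0.04 0 0 0 | 0 0 0 0 0 0 | 0 0 0 0 0 0'| grep -E 'pos|force: \['
python3 shift.py '0 0 0.02 0 0 0 | 0 0 0 0 0 0 | 0 0 0 0 0 0'| grep -E 'pos|force: \['
```

```text
ee_pos: [0.5966, -0.1945, 0.117]
force: [-0.0, -0.3, -1.0]
ee_pos: [0.5966, -0.1945, 0.115]
force: [-0.6, -0.3, -1.6]
ee_pos: [0.5967, -0.1945, 0.114]
force: [0.0, -0.5, -0.6]
```

In the tool's units: 0.1 rad is 0.025.

```bash
python3 shift.py '0 0 0 0 0 0.025 | 0 0 0 0 0 0.025 | 0 0 0 0 0 0.025 | 0 0 0 0 0 0.025 | 0 0 0 0 0 0.025 | 0 0 0 0 0 0'| grep -E 'rot|pos|force: \['
python3 -c "from h import *;print(ctrl.get_obs()['moment'])"
python3 shift.py '0 0 0 0 0 0.025 | 0 0 0 0 0 0.025 | 0 0 0 0 0 0.025 | 0 0 0 0 0 0.025 | 0 0 0 0 0 0.025 | 0 0 0 0 0 0'| grep -E 'rot|pos|force: \['
python3 -c "from h import *;print(ctrl.get_obs()['moment'])"
```

```text
ee_pos: [0.5969, -0.1946, 0.1141]
eef_rot: [3.141, -0.0, 1.127]
force: [2.1, -0.1, -2.1]
[-0.24212952 -0.42734246  0.01672382]
ee_pos: [0.5968, -0.1946, 0.1142]
eef_rot: [3.141, -0.0, 0.63]
force: [2.3, -0.6, -0.5]
[-0.271128   -0.36739765  0.11388199]
```

In the tool's units: 0.1 rad is 0.025.

```bash
M='from h import *;o=ctrl.get_obs();print(o["moment"].round(3),o["qpos"][5].round(3))'
python3 shift.py '0 0 0 0 0 0.025 | 0 0 0 0 0 0.025 | 0 0 0 0 0 0.025 | 0 0 0 0 0 0.0125 | 0 0 0 0 0 0 | 0 0 0 0 0 0'| grep -E 'rot|pos|force: \['
python3 -c "$M"
python3 shift.py '0 0 0 0 0 0.015 | 0 0 0 0 0 0.01 | 0 0 0 0 0 0 | 0 0 0 0 0 0'| grep -E 'rot|pos|force: \['
python3 -c "$M"
python3 shift.py '0 0 0 0 0 0.0125 | 0 0 0 0 0 0 | 0 0 0 0 0 0'| grep -E 'rot|pos|force: \['
python3 -c "$M"
```

```text
ee_pos: [0.5967, -0.1946, 0.1141]
eef_rot: [3.141, 0.0, 0.283]
force: [0.0, -1.2, -0.6]
[-0.335 -0.116  0.057] 0.914
ee_pos: [0.5966, -0.1946, 0.1141]
eef_rot: [3.142, 0.0, 0.182]
force: [-0.7, -2.1, -1.0]
[-0.323 -0.023  0.037] 1.015
ee_pos: [0.5967, -0.1946, 0.1141]
eef_rot: [3.142, 0.0, 0.131]
force: [0.7, -1.7, 0.5]
[-0.374  0.059  0.112] 1.066
```

In the tool's units: 0.04 rad is 0.01.

```bash
M='from h import *;o=ctrl.get_obs();print(o["moment"].round(3),o["eef_rot"][2].round(3),o["force"].round(1))'
python3 shift.py '0 0 0 0 0 0.01 | 0 0 0 0 0 0 | 0 0 0 0 0 0'>/dev/null
python3 -c "$M"
python3 shift.py '0 0 0 0 0 0.01 | 0 0 0 0 0 0 | 0 0 0 0 0 0'>/dev/null
python3 -c "$M"
python3 shift.py '0 0 0 0 0 0.01 | 0 0 0 0 0 0 | 0 0 0 0 0 0'>/dev/null
python3 -c "$M"
```

```text
[-0.326  0.013  0.074] 0.091 [-0.2 -1.6  0.1]
[-0.314  0.054  0.088] 0.051 [ 0.2 -1.9  0.4]
[-0.286  0.071  0.04 ] 0.011 [-0.4 -0.6  0.7]
```

In the tool's units: 0.05 rad is 0.0125.

```bash
M='from h import *;o=ctrl.get_obs();print(o["moment"].round(3),o["eef_rot"][2].round(3),o["force"].round(1))'
for k in 1; do python3 -c "$M"; done
python3 shift.py '0 0 0 0 0 0.0125 | 0 0 0 0 0 0 | 0 0 0 0 0 0'>/dev/null
python3 -c "$M"
python3 shift.py '0 0 0 0 0 0.0125 | 0 0 0 0 0 0 | 0 0 0 0 0 0'>/dev/null
python3 -c "$M"
python3 shift.py '0 0 0 0 0 0.0125 | 0 0 0 0 0 0 | 0 0 0 0 0 0'>/dev/null
python3 -c "$M"
```

```text
[-0.286  0.071  0.04 ] 0.011 [-0.4 -0.6  0.7]
[-0.165  0.132  0.048] -0.039 [-1.  -1.   0.6]
[-0.154  0.143  0.04 ] -0.089 [-0.3 -0.4  0.5]
[-0.108  0.161  0.208] -0.139 [-1.  -0.7  1. ]
```

In the tool's units: 0.04 rad is 0.01.

```bash
M='from h import *;o=ctrl.get_obs();print(o["moment"].round(3),o["eef_rot"][2].round(3),o["force"].round(1))'
python3 shift.py '0 0 0 0 0 0.01 | 0 0 0 0 0 0 | 0 0 0 0 0 0'>/dev/null
python3 -c "$M"
python3 shift.py '0 0 0 0 0 0.0075 | 0 0 0 0 0 0 | 0 0 0 0 0 0'>/dev/null
python3 -c "$M"
```

```text
[-0.09   0.137  0.233] -0.179 [-0.6 -1.4  1.2]
[-0.067  0.222  0.455] -0.21 [-0.7  0.2  1.4]
```

In the tool's units: -0.02 m is -0.4, -0.01 m is -0.2, -0.1 rad is -0.025.

```bash
python3 shift.py '0 0 0 0 0 -0.025 | 0 0 0 0 0 -0.025 | 0 0 0 0 0 0 | 0 0 -0.2 0 0 0 | 0 0 -0.4 0 0 0 | 0 0 -0.4 0 0 0 | 0 0 0 0 0 0'| grep -E 'pos|rot|force: \['
python3 shift.py '0 0 0 0 0 -0.0375 | 0 0 0 0 0 -0.0375 | 0 0 0 0 0 -0.0375 | 0 0 0 0 0 -0.0375 | 0 0 0 0 0 -0.0375 | 0 0 0 0 0 -0.0375 | 0 0 0 0 0 -0.0375 | 0 0 0 0 0 -0.0375 | 0 0 0 0 0 -0.0375 | 0 0 0 0 0 -0.0375'>/dev/null
python3 shift.py '0 0 0 0 0 -0.03 | 0 0 0 0 0 0 | 0 0 0 0 0 0 | 0 0 0 0 0 0'
python3 -c "
from h import *
to([.588,-.1111,.15],1.625)"
```

```text
ee_pos: [0.5977, -0.1948, 0.1674]
eef_rot: [3.14, -0.005, -0.013]
force: [0.1, 0.1, -1.4]
time_s: 23.45
ee_pos: [0.5966, -0.1945, 0.1637]
eef_rot: [-3.141, -0.0, 1.605]
force: [0.4, 0.7, -1.8]
grip_width: 0.0191
grip_force: 60.0
t 23.4 at [ 0.5966 -0.1945  0.1637] [-3.141 -0.     1.605] d [ 0.0836 -0.0057  0.0138] rv [-0.   -0.   -0.02] q6 -0.41
```

In the tool's units: 0.028 m is 0.56, 0.0276 m is 0.552, -0.02 rad is -0.005.

```bash
python3 shift.py '0.56 -0.04 0 0 0 0 | 0.56 -0.04 0 0 0 0 | 0.552 -0.034 0 0 0 0 | 0 0 0.276 0 0 -0.005 | 0 0 0 0 0 0 | 0 0 0 0 0 0 | 0 0 0 0 0 0'
python3 - <<'E'
from h import *
to([.588,-.1111,.13],1.625)
s=ctrl.camera('scene')['pixels']
cv2.imwrite('pics/s3.png',cv2.resize(s[210:350,230:390],None,fx=4,fy=4,interpolation=cv2.INTER_CUBIC))
E
```

```text
time_s: 24.15
ee_pos: [0.5879, -0.1121, 0.1504]
eef_rot: [3.141, 0.0, 1.627]
force: [1.4, 1.0, -0.4]
grip_width: 0.0196
grip_force: 60.0
t 24.1 at [ 0.5879 -0.1121  0.1504] [3.141 0.    1.627] d [0.001  0.0002 0.0204] rv [0.    0.    0.002] q6 -0.31
```

View pics/s3.png

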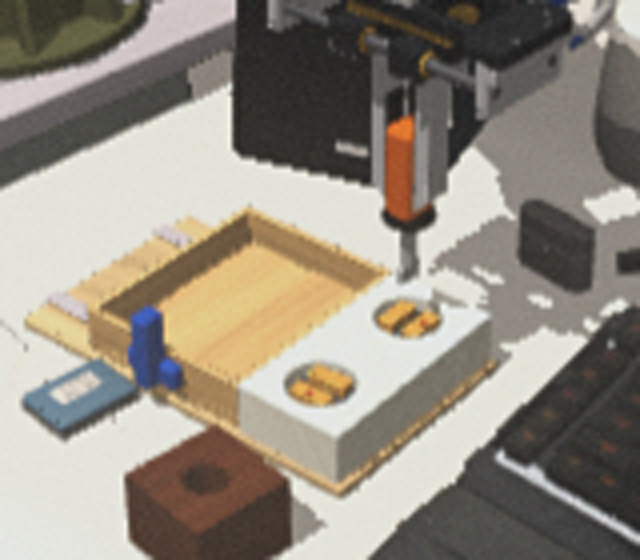

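Cam_b has turned, with its slot now along caddy y. The card case has been knocked to crop (80,397), next to the handle. The blade is above cam_a's slot at (408,318).

Careful with the scale: shifts go in shares of 50 mm and turns go in shares of 4 rad. That gives: 0.015 m is 0.3, 0.011 m is 0.22.

```bash
python3 shift.py '0.016 0 0.3 0 0 0 | 0 0 0.22 0 0 0 | 0 0 0 0 0 0 | 0 0 0 0 0 0'| grep -E 'pos|force: \['
python3 shift.py '0 0 0.06 0 0 0 | 0 0 0 0 0 0 | 0 0 0 0 0 0'| grep -E 'pos|force: \['
python3 shift.py '0 0 0.06 0 0 0 | 0 0 0 0 0 0 | 0 0 0 0 0 0'| grep -E 'pos|force: \['
python3 shift.py '0 0 0.04 0 0 0 | 0 0 0 0 0 0 | 0 0 0 0 0 0'| grep -E 'pos|force: \['
```

```text
ee_pos: [0.5876, -0.1104, 0.1238]
force: [0.0, -0.2, -0.6]
ee_pos: [0.5878, -0.1104, 0.1214]
force: [0.3, 0.5, -1.1]
ee_pos: [0.5877, -0.1104, 0.1182]
force: [0.4, -0.8, -1.2]
ee_pos: [0.5877, -0.1104, 0.1162]
force: [-0.3, 1.0, -1.6]
```

In the tool's units: 0.002 m is 0.04.

```bash
M='from h import *;o=ctrl.get_obs();print(o["moment"].round(3),o["eef_rot"][2].round(3),o["force"].round(1),o["ee_pos"].round(4))'
python3 shift.py '0 0 0.04 0 0 0 | 0 0 0 0 0 0 | 0 0 0 0 0 0'>/dev/null
python3 -c "$M"
python3 shift.py '0 0 0 0 0 0.025 | 0 0 0 0 0 0.025 | 0 0 0 0 0 0.025 | 0 0 0 0 0 0.025 | 0 0 0 0 0 0.025 | 0 0 0 0 0 0'>/dev/null
python3 -c "$M"
python3 shift.py '0 0 0 0 0 0.025 | 0 0 0 0 0 0.025 | 0 0 0 0 0 0.025 | 0 0 0 0 0 0.025 | 0 0 0 0 0 0.025 | 0 0 0 0 0 0'>/dev/null
python3 -c "$M"
python3 shift.py '0 0 0 0 0 0.025 | 0 0 0 0 0 0.025 | 0 0 0 0 0 0.025 | 0 0 0 0 0 0.025 | 0 0 0 0 0 0 | 0 0 0 0 0 0'>/dev/null
python3 -c "$M"
```

```text
[-0.041 -0.113 -0.048] 1.629 [ 0.6  0.1 -0.3] [ 0.5877 -0.1104  0.1142]
[-0.143 -0.455 -0.013] 1.127 [ 1.  -1.  -1.7] [ 0.5879 -0.1105  0.1143]
[-0.306 -0.694 -0.041] 0.63 [ 3.  -0.9 -3.1] [ 0.588  -0.1106  0.1144]
[-0.665 -0.89  -0.024] 0.234 [ 3.9 -3.  -1.7] [ 0.588  -0.1106  0.1144]
```

In the tool's units: 0.08 rad is 0.02.

```bash
M='from h import *;o=ctrl.get_obs();print(o["moment"].round(3),o["eef_rot"][2].round(3),o["force"].round(1),o["ee_pos"].round(4))'
python3 shift.py '0 0 0 0 0 0.02 | 0 0 0 0 0 0.02 | 0 0 0 0 0 0.02 | 0 0 0 0 0 0 | 0 0 0 0 0 0'>/dev/null
python3 -c "$M"
python3 shift.py '0 0 0 0 0 0.0125 | 0 0 0 0 0 0.0125 | 0 0 0 0 0 0 | 0 0 0 0 0 0'>/dev/null
python3 -c "$M"
python3 shift.py '0 0 0 0 0 0.0125 | 0 0 0 0 0 0 | 0 0 0 0 0 0'>/dev/null
python3 -c "$M"
python3 shift.py '0 0 0 0 0 0.01 | 0 0 0 0 0 0 | 0 0 0 0 0 0'>/dev/null
python3 -c "$M"
```

```text
[-0.86  -0.959  0.026] -0.006 [ 4.3 -4.4 -2.6] [ 0.588  -0.1107  0.1144]
[-0.933 -0.957  0.107] -0.105 [ 3.8 -3.2 -2.7] [ 0.5879 -0.1107  0.1144]
[-0.918 -0.961  0.245] -0.155 [ 2.8 -4.  -2.1] [ 0.5879 -0.1107  0.1143]
[-1.146 -0.596  0.25 ] -0.197 [ 1.9 -5.  -1.6] [ 0.5877 -0.1107  0.1144]
```

In the tool's units: 0.04 rad is 0.01.

```bash
M='from h import *;o=ctrl.get_obs();print(o["moment"].round(3),o["eef_rot"][2].round(3),o["force"].round(1),o["ee_pos"].round(4))'
python3 shift.py '0 0 0 0 0 0.01 | 0 0 0 0 0 0 | 0 0 0 0 0 0'>/dev/null
python3 -c "$M"
python3 shift.py '0 0 0 0 0 0.01 | 0 0 0 0 0 0 | 0 0 0 0 0 0'>/dev/null
python3 -c "$M"
```

```text
[-1.133 -0.556  0.418] -0.237 [ 1.9 -4.  -1.1] [ 0.5877 -0.1107  0.1144]
[-1.143 -0.583  0.527] -0.276 [ 1.7 -4.  -2.2] [ 0.5877 -0.1107  0.1143]
```

In the tool's units: -0.025 m is -0.5, -0.02 m is -0.4, -0.1 rad is -0.025.

```bash
python3 shift.py '0 0 0 0 0 -0.025 | 0 0 0 0 0 -0.025 | 0 0 0 0 0 0 | 0 0 -0.2 0 0 0 | 0 0 -0.4 0 0 0 | 0 0 -0.5 0 0 -0.025 | 0 0 -0.4 0 0 -0.0185 | 0 0 0 0 0 0 | 0 0 0 0 0 0 | 0 0 0 0 0 0'| grep -E 'pos|rot|force: \['
python3 -c "
from h import *
to([.6178,-.3011,.185],.098)"
```

```text
ee_pos: [0.5871, -0.1101, 0.1877]
eef_rot: [-3.141, 0.002, 0.092]
force: [-0.3, 0.1, -1.2]
t 30.7 at [ 0.5871 -0.1101  0.1877] [-3.141e+00  2.000e-03  9.200e-02] d [0.013  0.193  0.0024] rv [-0.001  0.002 -0.006] q6 1.23
```

In the tool's units: 0.0386 m is 0.772, 0.0026 m is 0.052.

```bash
python3 shift.py '0.052 0.772 0 0 0 0 | 0.052 0.772 0 0 0 0 | 0.052 0.772 0 0 0 0 | 0.052 0.772 0 0 0 0 | 0.052 0.772 0 0 0 0 | 0 0 0 0 0 0 | 0 0 0 0 0 0 | 0 0 0 0 0 0'| grep -E 'pos|rot|force: \['
python3 - <<'E'
from h import *
to([.6178,-.3011,.0855],.098)
s=ctrl.camera('scene')['pixels']
cv2.imwrite('pics/s4.png',cv2.resize(s[210:350,230:390],None,fx=4,fy=4,interpolation=cv2.INTER_CUBIC))
E
```

```text
ee_pos: [0.6185, -0.3004, 0.1885]
eef_rot: [-3.141, 0.001, 0.093]
force: [0.1, -0.2, -0.7]
t 31.5 at [ 0.6185 -0.3004  0.1885] [-3.141e+00  1.000e-03  9.300e-02] d [-0.0006  0.0008  0.103 ] rv [-0.001  0.001 -0.005] q6 0.97
```

View pics/s4.png

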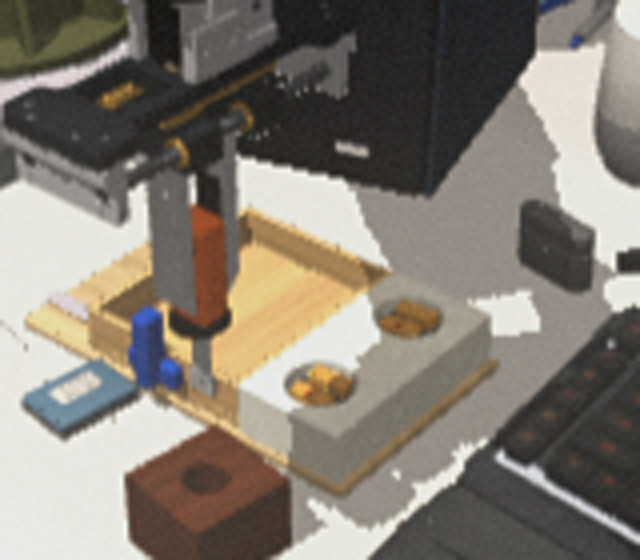

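The blade is above the stand at about (200,385), pointing at the hole. Cam_a is in shadow, so I'll check both cams in the top view before releasing the driver.

Run:
```python
from h import *
t=ctrl.camera('top')['pixels']; cv2.imwrite('pics/t5.png',t); o=cv2.imread('pics/t1.png')
f=lambda a:cv2.resize(a[215:258,295:385],None,fx=6,fy=6,interpolation=cv2.INTER_CUBIC)
cv2.imwrite('pics/m5.png',np.vstack([f(o),f(t)]))
```

```text
(no output)
```

View pics/m5.png

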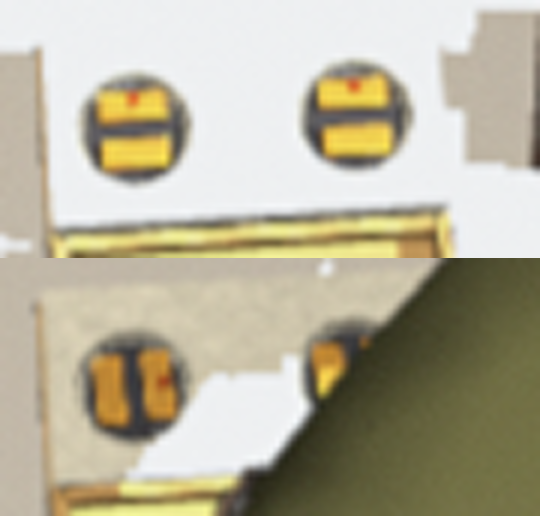

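Cam_a's slot has turned about 86° clockwise, which is its end stop. Next the driver goes back into the stand.

In the tool's units: 0.03 m is 0.6, 0.02 m is 0.4.

```bash
python3 shift.py '-0.012 0.016 0.6 0 0 0 | 0 0 0.4 0 0 0 | 0 0 0 0 0 0 | 0 0 0 0 0 0'| grep -E 'pos|force: \['
python3 shift.py '0 0 0.4 0 0 0 | 0 0 0.4 0 0 0 | 0 0 0.16 0 0 0 | 0 0 0 0 0 0 | 0 0 0 0 0 0'| grep -E 'pos|force: \['
python3 shift.py '0 0 0.06 0 0 0 | 0 0 0 0 0 0 | 0 0 0 0 0 0'| grep -E 'pos|force: \['
```

```text
ee_pos: [0.6184, -0.3017, 0.1401]
force: [0.3, 0.1, -1.5]
ee_pos: [0.6186, -0.3024, 0.0929]
force: [-0.0, -0.2, 0.2]
ee_pos: [0.6181, -0.3023, 0.0886]
force: [0.0, 0.5, -1.0]
```

In the tool's units: 0.002 m is 0.04.

```bash
python3 shift.py '0 0 0.04 0 0 0 | 0 0 0 0 0 0 | 0 0 0 0 0 0'| grep -E 'pos|force: \['
python3 shift.py '0 0 0.03 0 0 0 | 0 0 0 0 0 0 | 0 0 0 0 0 0'| grep -E 'pos|force: \['
```

```text
ee_pos: [0.618, -0.3022, 0.0862]
force: [0.1, -0.4, -2.0]
ee_pos: [0.618, -0.3022, 0.0847]
force: [-0.0, -0.1, -0.8]
```

In the tool's units: 0.001 m is 0.02.

```bash
python3 shift.py '0 0 0.02 0 0 0 | 0 0 0 0 0 0 | 0 0 0 0 0 0'| grep -E 'pos|force: \['
python3 shift.py '0 0 0 0 0 0 | 0 0 0 0 0 0 | 0 0 0 0 0 0 | 0 0 0 0 0 0' 0.045 20 | grep -E 'pos|force'
python3 shift.py '0 0 -0.4 0 0 0 | 0 0 -0.6 0 0 0 | 0 0 -0.8 0 0 0 | 0 0 -0.8 0 0 0 | -0.8 0 -0.2 0 0 0 | -0.8 0 0 0 0 0 | -0.8 0 0 0 0 0 | -0.8 0 0 0 0 0 | -0.8 0 0 0 0 0 | -0.8 0 0 0 0 0'
python3 shift.py '0 1 0 0 0 0 | 0 1 0 0 0 0 | 0 1 0 0 0 0 | 0 0 0 0 0 0 | 0 0 0 0 0 0'
python3 - <<'E'
from h import *
t=ctrl.camera('top')['pixels'];s=ctrl.camera('scene')['pixels']
cv2.imwrite('pics/t6.png',t);cv2.imwrite('pics/s6.png',s)
a=cv2.resize(t[180:355,290:440],None,fx=3.4,fy=3.4,interpolation=cv2.INTER_CUBIC)
b=cv2.resize(s[250:390,190:310],None,fx=2.3,fy=2.3,interpolation=cv2.INTER_CUBIC)
im=np.zeros((595,510+b.shape[1],3),np.uint8); im[:,:510]=a; im[:b.shape[0],510:]=b
cv2.imwrite('pics/m6.png',im)
E
```

```text
ee_pos: [0.6181, -0.3023, 0.0847]
force: [-3.7, 1.8, 6.3]
ee_pos: [0.618, -0.3022, 0.0836]
force: [1.1, -0.7, 0.0]
grip_force: 0.0
time_s: 35.1
ee_pos: [0.3775, -0.3244, 0.2238]
eef_rot: [3.141, -0.0, 0.093]
force: [-0.3, -1.0, 0.0]
grip_width: 0.0452
grip_force: 0.0
time_s: 35.6
ee_pos: [0.3927, -0.4741, 0.2228]
eef_rot: [-3.14, 0.001, 0.092]
force: [0.1, -0.2, -0.5]
grip_width: 0.0451
grip_force: 0.0
```

View pics/m6.png

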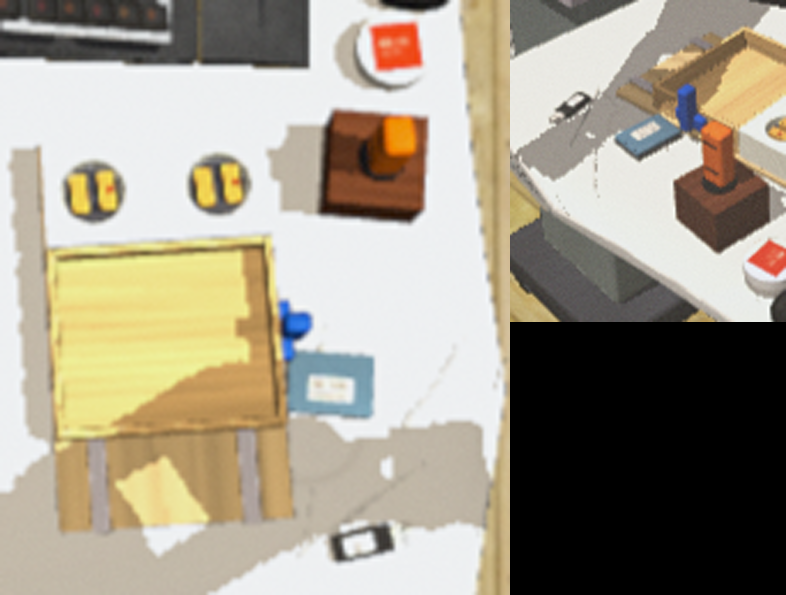

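The driver stands upright in its stand, both cams are turned, the card case is at about zoom (330,384) and the stick's body at (362,542). Now I'll measure both items.

Run:
```python
from h import *
c=ctrl.camera('top'); hsv=cv2.cvtColor(c['pixels'],cv2.COLOR_BGR2HSV)
def fit(mask,x0,x1,y0,y1,z):
    k=np.zeros_like(mask);k[y0:y1,x0:x1]=mask[y0:y1,x0:x1]
    k=cv2.morphologyEx(k,cv2.MORPH_CLOSE,np.ones((7,7)))
    n,l,st,_=cv2.connectedComponentsWithStats(k); i=1+st[1:,4].argmax()
    y,x=np.nonzero(l==i); P=np.array([at(c,u,v,z)[:2] for u,v in zip(x,y)])
    w,E=np.linalg.eigh(np.cov(P.T)); print(len(x),x.min(),x.max(),y.min(),y.max(),'c',P.mean(0).round(4),'sides',np.sqrt(12*w).round(4),'long deg',np.degrees(np.arctan2(E[1,1],E[0,1])).round(1))
    q=cv2.minAreaRect((P*1000).astype(np.float32)); print(q)
fit(cv2.inRange(hsv,(90,60,60),(112,200,190)),372,405,275,310,.011)
fit(cv2.inRange(hsv,(0,0,0),(180,255,90)),380,412,330,350,.009)
print(cad(-.03,-.0625,0),cad(.035,-.0625,0),'plate edge',cad(.078,-.1,0))
to([.45,-.283,.16],1.675)
```

```text
318 373 399 277 301 c [ 0.4746 -0.2733] sides [0.0463 0.0666] long deg 71.2
((477.73828125, -273.9317932128906), (60.552555084228516, 53.05653762817383), 87.95844268798828)
27 400 404 335 341 c [ 0.3704 -0.3129] sides [0.009  0.0152] long deg -167.9
((370.1609802246094, -312.739501953125), (13.161466598510742, 8.894065856933594), 2.6805598735809326)
[ 0.4917265  -0.13414325  0.        ] [ 0.498467   -0.19879225  0.        ] plate edge [ 0.4656286 -0.2454488  0.       ]
t 35.8 at [ 0.3932 -0.4728  0.2243] [ 3.141 -0.     0.094] d [ 0.0743 -0.1837  0.0642] rv [ 1.000e-03  0.000e+00 -1.581e+00] q6 0.54
```

Run:
```python
from h import *
t=ctrl.camera('top'); Z=lambda x,y:(290+(x+.5)/3.4-.5,180+(y+.5)/3.4-.5)
for n,z,q in(('case',.011,[(290,350),(374,353),(371,417),(286,410)]),('stick',.009,[(329,531),(391,522),(394,554),(331,562)])):
    P=np.array([at(t,*Z(*p),z)[:2] for p in q]); print(n,P.mean(0).round(4),P.round(3).tolist(),'sides',np.linalg.norm(P-np.roll(P,1,0),axis=1).round(4),'long deg',[np.degrees(np.arctan2(*(a-b)[::-1])).round(1) for a,b in((P[0],P[1]),(P[3],P[2]))])
hsv=cv2.cvtColor(t['pixels'],cv2.COLOR_BGR2HSV); m=cv2.inRange(hsv,(92,60,60),(108,170,190)); m[:,:376]=0; m[:282]=0
y,x=np.nonzero(m[:312,:410]); P=np.array([at(t,u,v,.011)[:2] for u,v in zip(x,y)]); print(len(x),cv2.minAreaRect((P*1000).astype(np.float32)))
```

```text
case [ 0.471  -0.2765] [[0.492, -0.249], [0.492, -0.306], [0.449, -0.304], [0.451, -0.247]] sides [0.0404 0.0566 0.043  0.0569] long deg [np.float64(90.7), np.float64(88.0)]
stick [ 0.367 -0.299] [[0.373, -0.278], [0.381, -0.318], [0.36, -0.321], [0.353, -0.279]] sides [0.02   0.0415 0.0207 0.0419] long deg [np.float64(100.7), np.float64(99.7)]
265 ((470.1422119140625, -277.50555419921875), (52.99124526977539, 38.16169738769531), 88.30412292480469)
```

In the tool's units: -0.147 rad is -0.0368.

```bash
python3 -c "
from h import *
to([.471,-.285,.13],1.562)"
python3 shift.py '0 0 0 0 0 -0.0368 | 0 0 0 0 0 -0.0368 | 0 0 0 0 0 -0.0368 | 0 0 0 0 0 -0.0368 | 0 0 0 0 0 -0.0368 | 0 0 0 0 0 -0.0368 | 0 0 0 0 0 -0.0368 | 0 0 0 0 0 -0.0368 | 0 0 0 0 0 -0.0368 | 0 0 0 0 0 -0.0363' 0.06 20 >/dev/null
python3 shift.py '0 0 0 0 0 0 | 0 0 0 0 0 0 | 0 0 0 0 0 0' | grep -E rot
python3 -c "
from h import *
to([.471,-.285,.13],1.562)"
```

```text
t 35.8 at [ 0.3933 -0.4729  0.2244] [ 3.141 -0.     0.094] d [ 0.0949 -0.1798  0.0943] rv [ 1.000e-03  0.000e+00 -1.468e+00] q6 0.54
eef_rot: [3.141, 0.0, 1.558]
t 37.1 at [ 0.3931 -0.4736  0.224 ] [3.141 0.    1.558] d [0.1896 0.0754 0.094 ] rv [ 0.     0.    -0.004] q6 -0.92
```

In the tool's units: 0.038 m is 0.76, 0.0376 m is 0.752.

```bash
python3 shift.py '0.76 0.3 0.2 0 0 0 | 0.76 0.3 0.4 0 0 0 | 0.76 0.3 0.4 0 0 0 | 0.76 0.3 0.4 0 0 0 | 0.752 0.308 0.48 0 0 0 | 0 0 0 0 0 0 | 0 0 0 0 0 0 | 0 0 0 0 0 0' | grep -E 'pos|width'
python3 shift.py '0 0 0.6 0 0 0 | 0 0 0.6 0 0 0 | 0 0 0.5 0 0 0 | 0 0 0.24 0 0 0 | 0 0 0 0 0 0 | 0 0 0 0 0 0 | 0 0 0 0 0 0' | grep -E 'pos|force: \['
python3 -c "
from h import *
to([.471,-.285,.026],1.562)"
```

```text
ee_pos: [0.4703, -0.286, 0.1306]
grip_width: 0.0599
ee_pos: [0.4709, -0.2856, 0.0342]
force: [-0.9, -0.6, 0.3]
t 38.6 at [ 0.4709 -0.2856  0.0342] [3.14e+00 1.00e-03 1.56e+00] d [0.0007 0.0001 0.0082] rv [ 0.002  0.001 -0.002] q6 -0.6
```

In the tool's units: 0.005 m is 0.1, 0.003 m is 0.06.

```bash
python3 shift.py '0 0 0.1 0 0 0 | 0 0 0.06 0 0 0 | 0 0 0 0 0 0 | 0 0 0 0 0 0' | grep -E 'pos|force: \['
python3 shift.py '0 0 0 0 0 0 | 0 0 0 0 0 0 | 0 0 0 0 0 0 | 0 0 0 0 0 0 | 0 0 0 0 0 0 | 0 0 0 0 0 0' 0.03 20
python3 shift.py '0 0 -0.2 0 0 0 | 0 0 -0.6 0 0 0 | 0 0 -0.8 0 0 0 | 0 0 -0.6 0 0 0 | 0 0 0 0 0 0 | 0 0 0 0 0 0'
python3 -c "
from h import *
P=cad(-.03,-.0625,.14); P[1]-=.009
to(P,1.675)"
```

```text
ee_pos: [0.4703, -0.285, 0.0247]
force: [-0.0, -0.5, 0.2]
time_s: 39.6
ee_pos: [0.4703, -0.285, 0.0249]
eef_rot: [3.141, 0.0, 1.561]
force: [-0.2, 0.0, 2.0]
grip_width: 0.0416
grip_force: 20.0
time_s: 40.2
ee_pos: [0.4703, -0.285, 0.1353]
eef_rot: [3.141, 0.001, 1.561]
force: [-0.1, 0.8, -0.9]
grip_width: 0.0417
grip_force: 20.0
t 40.2 at [ 0.4703 -0.285   0.1353] [3.141e+00 1.000e-03 1.561e+00] d [ 0.142   0.02   -0.0047] rv [ 0.001  0.001 -0.114] q6 -0.6
```

In the tool's units: 0.036 m is 0.72, 0.035 m is 0.7, -0.114 rad is -0.0285.

```bash
python3 shift.py '0.72 0.1 0 0 0 0 | 0.72 0.1 0 0 0 0 | 0.7 0.1 0 0 0 0 | 0.7 0.1 0 0 0 0 | 0 0 0 0 0 -0.0285 | 0 0 0 0 0 0 | 0 0 0 0 0 0' | grep -E 'pos|rot'
python3 shift.py '0 0 0.6 0 0 0 | 0 0 0.6 0 0 0 | 0 0 0.4 0 0 0 | 0 0 0.2 0 0 0 | 0 0 0 0 0 0 | 0 0 0 0 0 0 | 0 0 0 0 0 0' | grep -E 'pos|force'
python3 -c "
from h import *
P=cad(-.03,-.0625,.0422); P[1]-=.009
to(P,1.675)"
```

```text
ee_pos: [0.4913, -0.1434, 0.134]
eef_rot: [-3.14, -0.001, 1.672]
ee_pos: [0.492, -0.1434, 0.0456]
force: [-0.1, 0.6, 0.7]
grip_force: 20.0
t 41.6 at [ 0.492  -0.1434  0.0456] [3.141 0.    1.674] d [ 0.0002 -0.0003  0.0034] rv [ 0.001  0.    -0.001] q6 -0.46
```

In the tool's units: 0.003 m is 0.06.

```bash
python3 shift.py '0 0 0.06 0 0 0 | 0 0 0 0 0 0 | 0 0 0 0 0 0' | grep -E 'pos|force'
python3 shift.py '0 0 0 0 0 0 | 0 0 0 0 0 0 | 0 0 0 0 0 0 | 0 0 -0.6 0 0 0 | 0 0 -0.8 0 0 0 | 0 0 -0.8 0 0 -0.0175 | 0 0 0 0 0 0 | 0 0 0 0 0 0' 0.054 20
python3 -c "
from h import *
to([.367,-.299,.12],1.745)"
```

```text
ee_pos: [0.4921, -0.1433, 0.0422]
force: [1.7, -1.6, 3.1]
grip_force: 20.0
time_s: 42.7
ee_pos: [0.4917, -0.1432, 0.1519]
eef_rot: [3.141, 0.0, 1.744]
force: [-0.5, -0.2, -0.5]
grip_width: 0.0542
grip_force: 0.0
t 42.7 at [ 0.4917 -0.1432  0.1519] [3.141 0.    1.744] d [-0.1319 -0.1498  0.0319] rv [ 0.001  0.    -0.001] q6 -0.53
```

In the tool's units: -0.0375 m is -0.75, -0.0373 m is -0.746.

```bash
python3 shift.py '-0.66 -0.75 0 0 0 0 | -0.66 -0.75 0 0 0 0 | -0.66 -0.75 0 0 0 0 | -0.66 -0.746 0 0 0 0 | 0 0 0.6 0 0 0 | 0 0 0 0 0 0 | 0 0 0 0 0 0 | 0 0 0 0 0 0' 0.04 | grep -E 'pos|rot'
python3 - <<'E'
from h import *
to([.367,-.299,.025],1.745)
s=ctrl.camera('scene')['pixels']
cv2.imwrite('pics/s7.png',cv2.resize(s[200:340,170:370],None,fx=4,fy=4,interpolation=cv2.INTER_CUBIC))
E
```

```text
ee_pos: [0.3677, -0.2986, 0.1222]
eef_rot: [3.142, -0.0, 1.746]
t 43.5 at [ 0.3677 -0.2986  0.1222] [ 3.142 -0.     1.746] d [-0.0003 -0.0008  0.0972] rv [ 0.    -0.     0.001] q6 -0.93
```

View pics/s7.png

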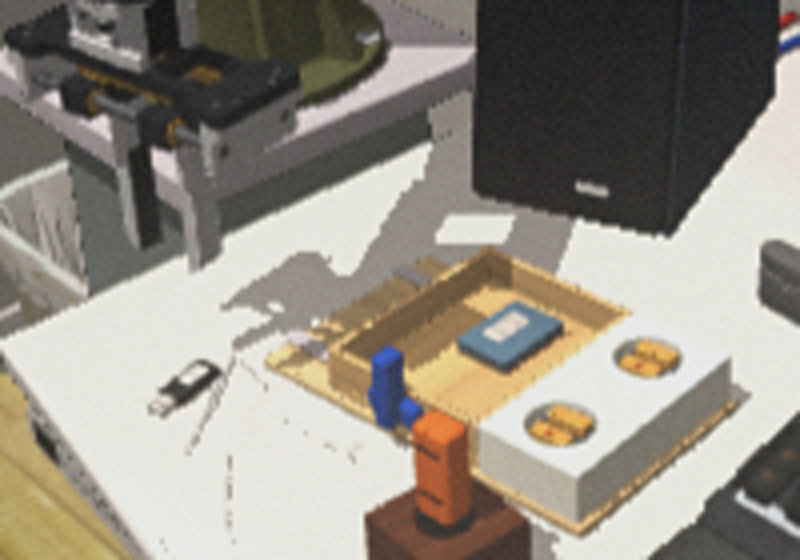

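The card case lies flat in the tray, and the stick is where it was, at crop (185,388).

In the tool's units: 0.03 m is 0.6, 0.025 m is 0.5.

```bash
python3 shift.py '0 0 0.6 0 0 0 | 0 0 0.6 0 0 0 | 0 0 0.5 0 0 0 | 0 0 0.16 0 0 0 | 0 0 0.08 0 0 0 | 0 0 0 0 0 0 | 0 0 0 0 0 0 | 0 0 0 0 0 0' | grep -E 'pos|force: \['
python3 shift.py '0 0 0 0 0 0 | 0 0 0 0 0 0 | 0 0 0 0 0 0 | 0 0 0 0 0 0 | 0 0 0 0 0 0 | 0 0 0 0 0 0' 0.008 20
python3 shift.py '0 0 -0.2 0 0 0 | 0 0 -0.6 0 0 0 | 0 0 -0.8 0 0 0 | 0 0 -0.7 0 0 0 | 0 0 0 0 0 0 | 0 0 0 0 0 0'
python3 -c "
from h import *
to(cad(.032,-.0625,.14),1.675)"
```

```text
ee_pos: [0.3674, -0.2995, 0.0257]
force: [-0.4, -0.9, 0.0]
time_s: 44.95
ee_pos: [0.3671, -0.2992, 0.0249]
eef_rot: [3.142, 0.0, 1.745]
force: [-0.3, 0.9, 4.3]
grip_width: 0.018
grip_force: 20.0
time_s: 45.55
ee_pos: [0.367, -0.2992, 0.1403]
eef_rot: [3.141, 0.001, 1.745]
force: [0.6, 0.4, -1.3]
grip_width: 0.0183
grip_force: 20.0
t 45.5 at [ 0.367  -0.2992  0.1403] [3.141e+00 1.000e-03 1.745e+00] d [0.0791 0.147  0.0003] rv [0.001 0.001 0.07 ] q6 -0.94
```

In the tool's units: 0.0368 m is 0.736, 0.021 m is 0.42, 0.07 rad is 0.0175.

```bash
python3 shift.py '0.42 0.736 0 0 0 0 | 0.42 0.736 0 0 0 0 | 0.42 0.736 0 0 0 0 | 0.41 0.736 0 0 0 0 | 0 0 0 0 0 0.0175 | 0 0 0 0 0 0 | 0 0 0 0 0 0' | grep -E 'pos|rot'
python3 shift.py '0 0 0.6 0 0 0 | 0 0 0.6 0 0 0 | 0 0 0.4 0 0 0 | 0 0 0.28 0 0 0 | 0 0 0 0 0 0 | 0 0 0 0 0 0 | 0 0 0 0 0 0' | grep -E 'pos|force'
python3 -c "
from h import *
to(cad(.027,-.0625,.0422),1.675)"
```

```text
ee_pos: [0.4968, -0.1915, 0.1387]
eef_rot: [-3.14, -0.001, 1.676]
ee_pos: [0.498, -0.1918, 0.0469]
force: [-0.7, -0.4, -0.1]
grip_force: 20.0
t 47.0 at [ 0.498  -0.1918  0.0469] [3.140e+00 1.000e-03 1.675e+00] d [ 0.001  -0.0002  0.0047] rv [ 0.001  0.001 -0.   ] q6 -0.54
```

In the tool's units: 0.002 m is 0.04.

```bash
python3 shift.py '0 0 0.04 0 0 0 | 0 0 0.04 0 0 0 | 0 0 0 0 0 0 | 0 0 0 0 0 0' | grep -E 'pos|force'
python3 shift.py '0 0 0 0 0 0 | 0 0 0 0 0 0 | 0 0 0 0 0 0 | 0 0 -0.6 0 0 0 | 0 0 -0.8 0 0 0 | 0 0 -0.8 0 0 0 | -0.4 -0.6 -0.4 0 0 0 | -0.8 -0.6 0 0 0 0 | -0.8 -0.6 0 0 0 0 | -0.8 -0.6 0 0 0 0' 0.035 20
python3 shift.py '-0.8 0 0 0 0 0 | -0.8 0 0 0 0 0 | -0.8 0 0 0 0 0 | 0 0 0 0 0 0 | 0 0 0 0 0 0 | 0 0 0 0 0 0'
python3 - <<'E'
from h import *
t=ctrl.camera('top')['pixels'];s=ctrl.camera('scene')['pixels']
a=cv2.resize(t[180:355,290:440],None,fx=3.4,fy=3.4,interpolation=cv2.INTER_CUBIC)
b=cv2.resize(s[250:390,230:350],None,fx=2.3,fy=2.3,interpolation=cv2.INTER_CUBIC)
im=np.zeros((595,510+b.shape[1],3),np.uint8); im[:,:510]=a; im[:b.shape[0],510:]=b
cv2.imwrite('pics/m8.png',im)
E
```

```text
ee_pos: [0.4976, -0.1914, 0.0418]
force: [-0.3, -0.1, -1.0]
grip_force: 20.0
time_s: 48.35
ee_pos: [0.3916, -0.3444, 0.1722]
eef_rot: [3.141, 0.001, 1.675]
force: [0.7, -0.8, 0.1]
grip_width: 0.0346
grip_force: 0.0
time_s: 48.95
ee_pos: [0.4053, -0.4616, 0.1717]
eef_rot: [-3.141, -0.0, 1.675]
force: [-0.3, 1.3, -0.5]
grip_width: 0.0348
grip_force: 0.0
```

View pics/m8.png

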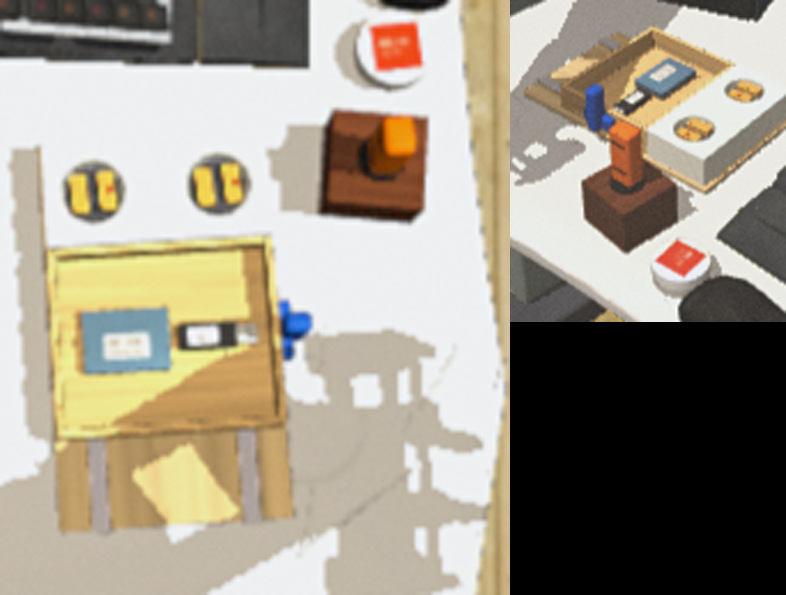

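The case (125,341) and the stick (215,336) both lie in the tray, the cams are turned, and the driver is upright. The tin is where it was, and nothing else lies to the right of the caddy.

```bash
python3 -c "
from station import ctrl
print(ctrl.hand_in())"
```

```text
the job is handed in; nothing more can be done
None
```

The job is handed in, with no verdict returned: the tray is drawn in tight with both cams at their end stops, the driver is upright in its stand, the card case and black stick are in the tray (no orange stick was present), and I touched neither the ear bud case nor the screw tin.

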